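# Pin the seal tongs into their stand and hold the marked gap

## Robot

A 6-joint arm with a two-finger parallel gripper is mounted at the origin on the work surface. World frame = base frame: x ahead of the robot, y to its left, z up, the work surface at z = 0. Lengths are in m, angles in rad, forces in N, time in s.
With the tool pointing down it reaches from about 0.35 to 0.8 m from the base axis. Payload 7.3 kg.
Tool frame: the origin (TCP) lies between the finger pads; the fingertips stand 25 mm ahead of it and the grasp point (between the pads) lies 6 mm ahead of it (r.tip_extent is the distance from the TCP to the fingertips, in m); z points along the fingers, y is the direction in which the jaws open and shut (so a half turn about z gives the same grasp; the last joint's range is limited). The gripper opens to 85 mm and grips with 20 to 120 N. Pads are 22 mm wide; open, the fingers measure 114 mm over their backs; the gripper's body (76 mm by 85 mm) begins 54 mm behind the grasp point. The pads swing forward as they close: fully open they stand 13 mm farther back than shut.
Start: joints at [-1.376, 0.342, 1.524, -0, 1.275, -0.146], TCP at [0.175, -0.495, 0.256] pointing down, gripper open.
Joint ranges: [-2.53, 2.53], [-0.77, 2.02], [0.04, 2.7], [-1, 4.14], [0.28, 2.66], [-3.11, 3.11]. Speed limits (rad/s): [2.57, 2.57, 3.14, 3.14, 3.14, 3.14].

## Interface

Orientations are given as a unit quaternion [x, y, z, w].
In Python, from workcell import r, command_gripper, optics gives the robot as it stands. The module is installed in compiled form; this text tells all that it offers. Calls block until the motion is done:
- r.reach(position, orientation): joint-space move of the TCP to a pose.
- r.move_straight(position, orientation=None, speed=0.15, max_force=None): straight line of the TCP; orientation=None keeps the orientation; speed is the mean speed in m/s. With max_force (N) it stops when the force on the tool has changed by that much, and returns True; else False.
- r.movej(angles): joint-space move.
- command_gripper(opening, force=None): finger opening in m; force is the grip in N (None keeps the last); returns when the fingers have stopped.
- r.hold(seconds).
- r.solve_ik(position, orientation): joint angles nearest the present ones, or None.
- r.read_state(): the state.
- optics.get_image(name): name is "side" or "top" or "wrist"; returns (picture, depth): 384x512x3 uint8, red, green, blue; 384x512 float32, m along the optical axis (not along the pixel's ray), 0 where there is no reading.
- optics.camera_model(name): a dict with "K" (3x3 intrinsics, pixels), "R" (3x3) and "t" (3): a world point X has camera coordinates R X + t; the wrist camera has in their place "tool_from_camera" (4x4, takes a point from camera to tool coordinates, whose origin is the TCP and whose axes are the flange's). Camera axes: x right, y down, z forward; pixel columns grow to the right and rows downward; lengths in m; the calibration is good to about 2 mm. A picture is of the moment at which its call begins: read the wrist's pose just before it. camera_model takes no time and is no camera call.
A pose or a line that the arm cannot do raises r.PlanningError and nothing moves.
- r.finish_job(): hands the job in, once; it reports no verdict.
The state is a dict: "time_s": time; "joint_positions": joint angles; "dq": joint speeds; "tau": joint torques, N m; "eef_pos": TCP position; "eef_rot": TCP orientation; "contact_force": force on the tool from outside, world axes, zero at the start; "torque": the same for the moment, N m; "grip_width": finger opening in m.
Only numpy, scipy, OpenCV 4.12 (cv2) and the standard library are available. Lean on these libraries where they do the work, as an engineer would, in place of code of your own. Each camera call takes 0.05 s, during which the arm holds its last target.

## Task

Take the headed pin from its rest and push it down through the holes of the fork and the tongs' tail lug until its head sits fully home on the fork, then let go of it. Then squeeze the two arms of the sprung tongs between the fingers (the upright black barrels are there to be gripped) until the gap between the tips equals the gap between the two black lines on the white gauge block (12 mm); hold it steady for a couple of seconds and finish while still holding it there. Never let the tips close on each other, and leave the meter, jar and beaker where they are.

Things in the scene. Friction and masses are not known exactly. Their poses are not given: they have to be found in the camera images.
- stand: Fixed tongs stand, dark steel base 245 x 90 x 10 mm. Origin on the bench, z up, x along the tongs from tail (-x) to tips (+x), y across. Aluminium fork at the -x end; the tongs' tail lug lies between its prongs, all vertical 12 mm holes in line. Two steel spring arms, 34 to 46 mm high, run towards +x over a white gauge block (48 mm wide, stand x 86 to 128 mm, top at 31 mm)
- fork_mouth (a point): centre of the hole in the fork's top face (44 x 40 mm), 58 mm above the bench, at stand x = -75 mm. 12 mm hole with 2 mm chamfers through top prong (48 to 58 mm high), lug (34 to 46) and lower prong (20 to 32); free below down to the base top at 10 mm
- squeeze_mid (a point): point on the stand midway between the two grip barrels, 44 mm above the bench, at stand x = +50 mm. Squeeze here along stand y
- mark_mid (a point): centre of the top of the white gauge block, 31 mm above the bench, at stand x = +107 mm, midway between its two black lines, which run along stand x 12 mm apart: the marked gap
- tong_l: left (stand +y) steel spring arm of the tongs, 4 x 12 mm, 150 mm long, with its black barrel and its tip. Origin on its hinge, 40 mm above the bench, at stand x = -45 mm, y = +8 mm
- tong_r: the right (stand -y) arm, mirrored
- grip_l (a point): middle of the black upright barrel on the outside of the left (stand +y) arm: 12 mm diameter, 28 to 60 mm above the bench. This point lies on its axis, 44 mm above the bench, 95 mm from the arm's hinge, 21 mm off the stand's centre line when open. Over the outsides of both barrels: 54 mm open, 38.5 mm at the marked gap; 1 mm less there closes the tips by about 1.6 mm
- grip_r (a point): the same barrel on the right (stand -y) arm
- tip_l (a point): inner face at the tip of the left arm, 40 mm above the bench, over the gauge block at about stand x = +105 mm. Tip gap (tip_l to tip_r) 36 mm when open
- tip_r (a point): the same on the right arm
- squeeze_l (a joint): spring hinge of the left (stand +y) arm, rad: 0 = resting open, grows as squeezed inward, stop at 0.125. Both at 0.080: arms parallel, tip gap the marked 12 mm. Gap in mm is very nearly 36 - 150*(left + right). The spring pushes back at the barrel with about 4 N open, 9.5 N at the marked gap, and opens the arm when let go
- squeeze_r (a joint): spring hinge of the right (stand -y) arm, rad: 0 = resting open, grows as squeezed inward, stop at 0.125. Both at 0.080: arms parallel, tip gap the marked 12 mm. Gap in mm is very nearly 36 - 150*(left + right). The spring pushes back at the barrel with about 4 N open, 9.5 N at the marked gap, and opens the arm when let go
- pin: loose headed steel pin, about 70 g, standing head up in the pin rest. Shank 10 mm diameter, 42 mm long, chamfered tip; round head 22 mm diameter, 24 mm tall. Origin at the centre of the tip, z towards the head. In the rest the head's underside is 50 mm above the bench; seated in the fork, the underside lies on the fork's top face (58 mm)
- pin_collar (a point): centre of the underside of the pin's head, 42 mm from the tip
- pin_rest: fixed white plastic block 56 x 56 x 50 mm with one vertical 15 mm hole in which the pin stands; on either side of the stand. Origin at its underside centre
- meter: bystander: loose white hand-held refractometer 120 x 58 x 36 mm, origin at its underside centre
- jar: bystander: amber jar 56 mm diameter, 70 mm tall, origin at its underside centre
- beaker: bystander: clear beaker 60 mm rim diameter, 60 mm tall, origin at its underside centre
Things that resemble listed ones, but are neither listed nor needed, are in the scene too. There is more than one size of the pin; the one meant has the size given above.

How it is judged:
On the way, in this order (a step that is already met when the one before it is completed fails the run):
1. the pin sits fully home in the fork and has been let go (z of pin_collar in the frame of fork_mouth below 0.0025 m and horizontal distance between pin_collar and fork_mouth below 0.004 m and angle between the z axis of pin and the z axis of stand, either way round below 0.12 rad and contact force between the fingers and pin below 0.3 N), for 0.3 s.
2. the tongs are squeezed by both barrels to the marked gap and held steady (distance between tip_l and tip_r between 0.0095 and 0.0145 m and contact force between the fingers and tong_l above 1 N and contact force between the fingers and tong_r above 1 N and velocity of joint squeeze_l between -0.03 and 0.03 rad/s and velocity of joint squeeze_r between -0.03 and 0.03 rad/s), for 1 s.
At the end, for the whole second after the job is handed in: The pin's head is within 2.5 mm of the fork's top face, its axis within 4 mm of the hole's and within 0.12 rad of upright; the tip gap is 12 mm within 2.5 mm and still (arms under 0.03 rad/s), with a finger pressing each barrel by more than 1 N, through the last second (all of step 2 and z of pin_collar in the frame of fork_mouth below 0.0025 m and horizontal distance between pin_collar and fork_mouth below 0.004 m and angle between the z axis of pin and the z axis of stand, either way round below 0.12 rad); the arm keeps its last pose, push and grip.
It fails at once if the tips close on each other (gap under 3 mm) (distance between tip_l and tip_r below 0.003 m).
It fails at once if the meter is disturbed (moved over 20 mm) (distance of meter from where it was at the start of the episode above 0.02 m).
It fails at once if the jar is disturbed (moved over 20 mm) (distance of jar from where it was at the start of the episode above 0.02 m).
It fails at once if the beaker is disturbed (moved over 20 mm) (distance of beaker from where it was at the start of the episode above 0.02 m).
It also fails if it takes over 58 s, if anything falls off the work surface, if the arm or the gripper's body presses on something with over 40 N, if the wrist force passes 120 N, or if a joint passes its speed limit or range.

## Working session

There is one attempt and no reset: what is moved stays moved. The work goes in short steps, each a Python script; the robot and the scene stay as the last script left them, time stands still between calls to the robot, and variables do not carry over. Pictures are saved under pics/ and viewed, and the job is handed in when it is done.

```bash
mkdir -p pics; cat > h.py <<'E'
import numpy as np, cv2
from workcell import r, command_gripper, optics
from scipy.spatial.transform import Rotation as R
def snap(n,f):
    s=r.read_state(); im,d=optics.get_image(n); cv2.imwrite(f'pics/{f}.png',im[:,:,::-1]); np.savez(f'pics/{f}.npz',im=im,d=d,p=s['eef_pos'],q=s['eef_rot']); return im,d
def world(n,f,u,v,z=None,d=None):
    """z: world height plane; else depth"""
    c=optics.camera_model(n); K=np.array(c['K']); N=np.load(f'pics/{f}.npz')
    ray=np.linalg.inv(K)@[u,v,1]
    if n=='wrist':
        T=np.array(c['tool_from_camera']); A=R.from_quat(N['q']).as_matrix(); Rw=A@T[:3,:3]; o=A@T[:3,3]+N['p']
    else:
        Rc=np.array(c['R']); Rw=Rc.T; o=-Rc.T@np.array(c['t'])
    w=Rw@ray
    s=(z-o[2])/w[2] if z is not None else (N['d'][int(round(v)),int(round(u))] if d is None else d)
    return o+s*w
def crop(f,u0,u1,v0,v1,k,out):
    im=cv2.imread(f'pics/{f}.png')[v0:v1,u0:u1]; cv2.imwrite(f'pics/{out}.png',cv2.resize(im,None,fx=k,fy=k,interpolation=cv2.INTER_CUBIC))
E
python3 - <<'E'
from h import *
for n in('top','side','wrist'): snap(n,n+'0')
s=r.read_state(); print(s['time_s'],s['eef_pos'],s['eef_rot'],s['grip_width'],r.tip_extent)
for n in('top','side','wrist'): print(optics.camera_model(n))
E
```

```text
0.15 [ 0.17543261 -0.4945194   0.2557891 ] [ 9.85517080e-01  1.69575132e-01 -1.90176508e-05 -6.00126203e-04] 0.08566826813763073 0.025
{'K': array([[455.67780915,   0.        , 241.93044236],
       [  0.        , 455.67780915, 193.62437814],
       [  0.        ,   0.        ,   1.        ]]), 'R': array([[-0.02756578, -0.99958049,  0.00888623],
       [-0.99650057,  0.02677693, -0.07918083],
       [ 0.07890966, -0.01103782, -0.99682066]]), 't': array([-0.01630591,  0.63438829,  1.39634573])}
{'K': array([[351.39751894,   0.        , 256.99728908],
       [  0.        , 351.39751894, 192.52513236],
       [  0.        ,   0.        ,   1.        ]]), 'R': array([[ 0.92477473, -0.38021262, -0.01516755],
       [-0.24814306, -0.5723699 , -0.78154829],
       [ 0.28847307,  0.72651983, -0.62366034]]), 't': array([-0.5891674 ,  0.17088775,  0.71625029])}
{'K': array([[267.82905248,   0.        , 257.93766835],
       [  0.        , 267.82905248, 192.14499368],
       [  0.        ,   0.        ,   1.        ]]), 'tool_from_camera': array([[-4.32394835e-04, -9.58879076e-01, -2.83814607e-01,
         7.22797792e-02],
       [ 9.99999905e-01, -3.99333786e-04, -1.74346143e-04,
        -1.85927840e-04],
       [ 5.38401069e-05, -2.83814655e-01,  9.58879157e-01,
        -1.17643603e-01],
       [ 0.00000000e+00,  0.00000000e+00,  0.00000000e+00,
         1.00000000e+00]])}
```

View pics/top0.png

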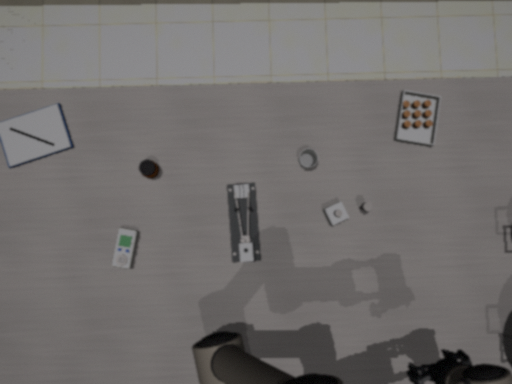

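View pics/side0.png

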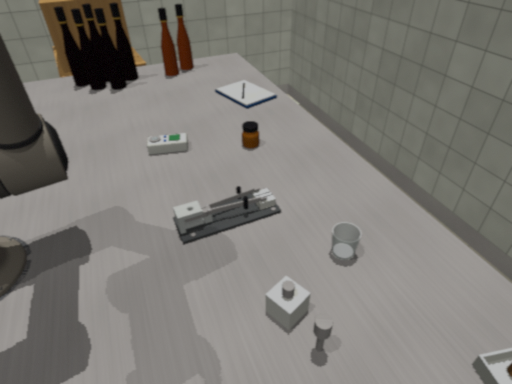

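View pics/wrist0.png

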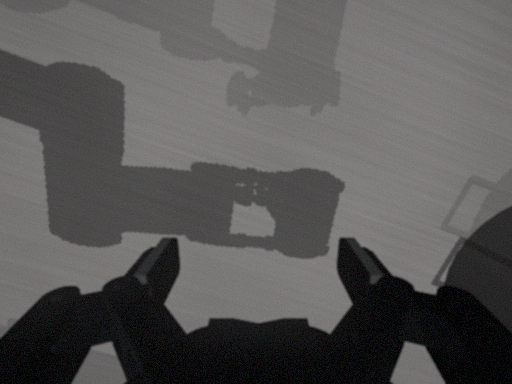

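Pin candidates: one standing in the white rest, at top (338,213) and side (288,287), and one standing free on the bench, at top (364,207) and side (322,328). The description (standing in the rest) points to the first. I'll check both in close crops.

```bash
python3 - <<'E'
from h import *
crop('top0',310,385,185,235,10,'c1'); crop('top0',215,275,175,270,6,'c2'); crop('side0',250,350,260,365,7,'c3')
E
```

```text
(no output)
```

View pics/c1.png

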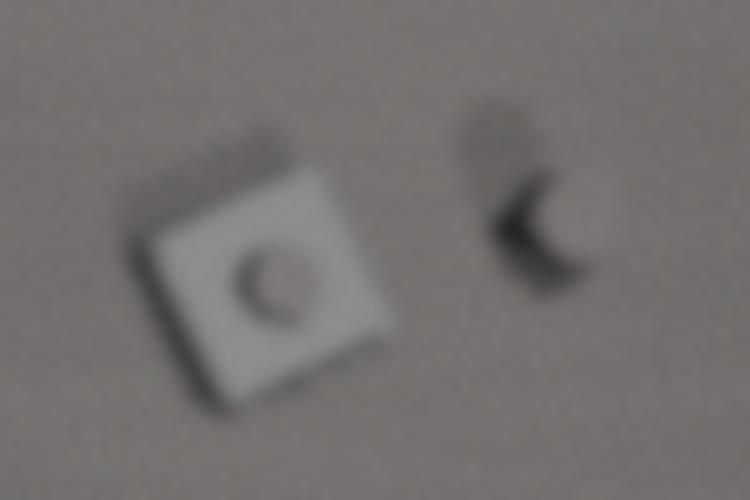

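View pics/c2.png

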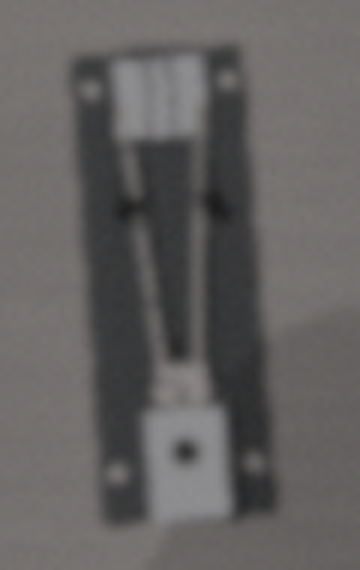

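View pics/c3.png

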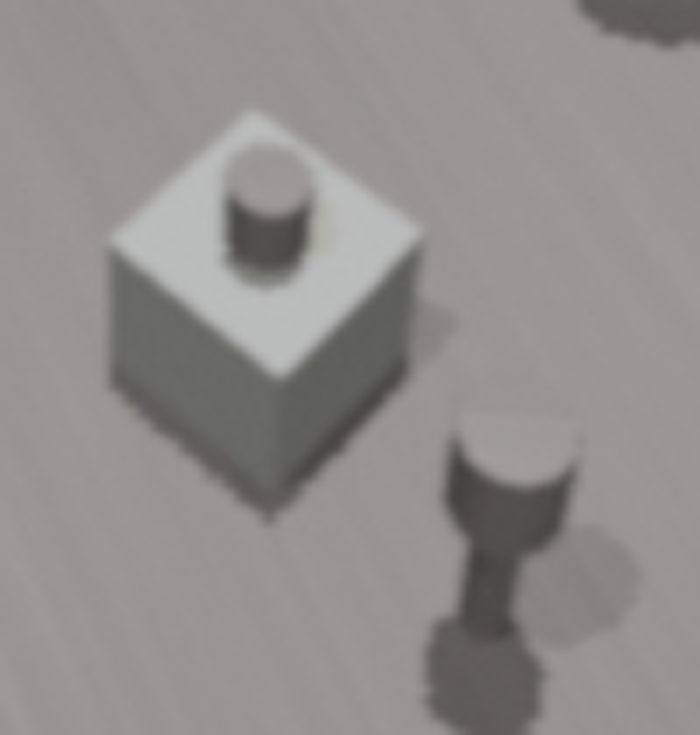

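The crops show the rest pin's head is about 90 px wide where the 56 mm block spans about 310 px diagonally, which makes it about 22 mm. The free one is clearly larger (about 130 px), so I'm choosing the rest pin. Next I'll turn the pixels into positions and check sizes.

```bash
python3 - <<'E'
from h import *
np.set_printoptions(precision=4,suppress=True)
p=lambda u,v,z:world('top','top0',u,v,z)
f=lambda x,y:(215+x/6,175+y/6)
print('pin',p(338.3,213.3,.074), 'decoy',p(367.5,206.5,.08))
print('fork',p(*f(186,451),.058))
c=[p(*f(*a),.01) for a in((73,58),(240,45),(275,510),(105,522))]
print(c,np.linalg.norm(c[0]-c[1]),np.linalg.norm(c[1]-c[2]))
t=(c[0]+c[1])/2;b=(c[2]+c[3])/2;print('ctr',(t+b)/2,'yaw',np.arctan2(*(t-b)[1::-1]), )
print('side pin',world('side','side0',250+268/7,260+182/7,.074))
for n,(u,v) in dict(meter=(125,247),jar=(149,169),beaker=(308,159)).items(): print(n,p(u,v,.04))
E
```

```text
pin [ 0.5627 -0.3211  0.074 ] decoy [ 0.5805 -0.4084  0.08  ]
fork [ 0.4597 -0.0408  0.058 ]
[array([0.6645, 0.0121, 0.01  ]), array([ 0.6691, -0.076 ,  0.01  ]), array([ 0.4258, -0.0869,  0.01  ]), array([0.4221, 0.0015, 0.01  ])] 0.08819278665365302 0.24352335462479124
ctr [ 0.5454 -0.0373  0.01  ] yaw 0.04422528496187759
side pin [ 0.5626 -0.3239  0.074 ]
meter [0.4788 0.3278 0.04  ]
jar [0.7167 0.252  0.04  ]
beaker [ 0.735  -0.2418  0.04  ]
```

```bash
cat >> h.py <<'E'
np.set_printoptions(precision=4,suppress=True)
def Q(yaw): return (R.from_euler('z',yaw)*R.from_quat([1,0,0,0])).as_quat()
E
python3 - <<'E'
from h import *
r.reach([0.562,-0.322,0.19],Q(0.044)); s=r.read_state(); print(s['time_s'],s['eef_pos'],s['joint_positions'])
snap('wrist','w1')
E
```

```text
1.725 [ 0.5614 -0.3229  0.1903] [-0.6401  0.6196  1.2501 -0.0004  1.2715  0.8878]
```

View pics/w1.png

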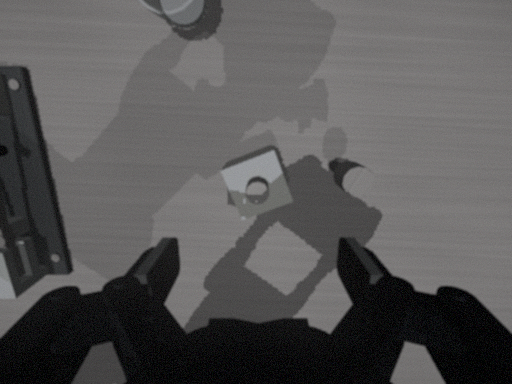

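```bash
python3 - <<'E'
from h import *
crop('w1',205,305,140,225,7,'c4')
d=np.load('pics/w1.npz')['d']; print(d[188,256],d[183:197:2,250:268:2])
E
```

```text
0.24157062 [[0.2448 0.2404 0.2411 0.2416 0.2416 0.2421 0.2434 0.2455 0.2575]
 [0.2413 0.2419 0.2416 0.2406 0.2411 0.2415 0.2416 0.2419 0.2491]
 [0.2424 0.2421 0.2421 0.2415 0.2418 0.2429 0.2435 0.2431 0.2424]
 [0.2425 0.2432 0.2424 0.2423 0.2425 0.2422 0.2437 0.2425 0.2439]
 [0.2427 0.2436 0.2419 0.2442 0.2436 0.2435 0.2424 0.2436 0.2436]
 [0.2446 0.2451 0.2439 0.2437 0.2427 0.2432 0.2441 0.2432 0.2442]
 [0.245  0.2442 0.2447 0.244  0.2456 0.2445 0.2441 0.2443 0.2453]]
```

View pics/c4.png

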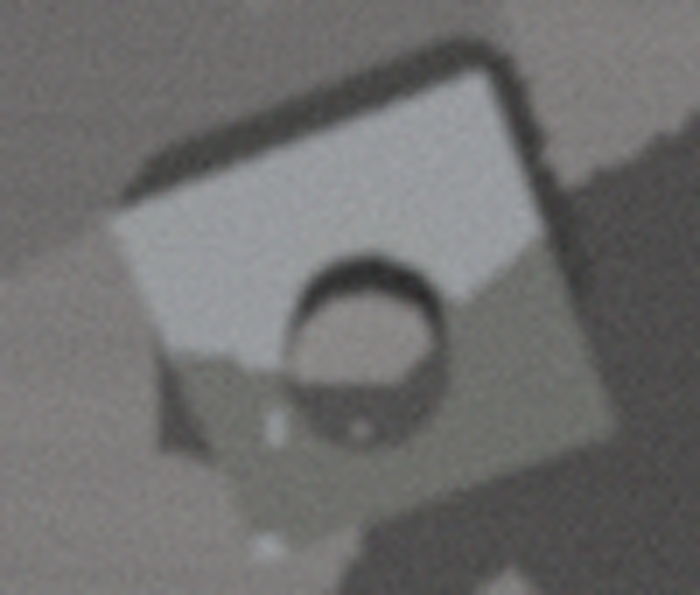

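The crop shows the head's top disc centred at about (257.3,193) px in the wrist picture, roughly 21 mm across. That matches the 22 mm pin.

```bash
python3 - <<'E'
from h import *
p=world('wrist','w1',205+366/7,140+371/7,.074); print(p, world('wrist','w1',257.3,193)) 
command_gripper(0.05,30)
q=Q(0.044)
r.reach([p[0],p[1],0.13],q)
print(r.move_straight([p[0],p[1],0.080],q,speed=.06,max_force=8), r.read_state()['eef_pos'], r.read_state()['time_s'])
snap('wrist','w2'); snap('side','s2'); crop('s2',220,350,220,350,5,'c5')
E
```

```text
[ 0.5635 -0.3221  0.074 ] [ 0.5635 -0.3221  0.074 ]
False [ 0.5638 -0.3222  0.0804] 3.55
```

View pics/w2.png

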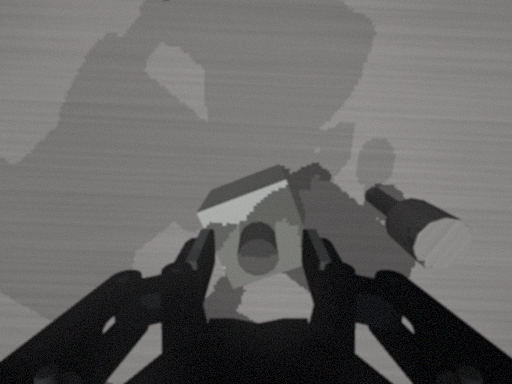

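View pics/c5.png

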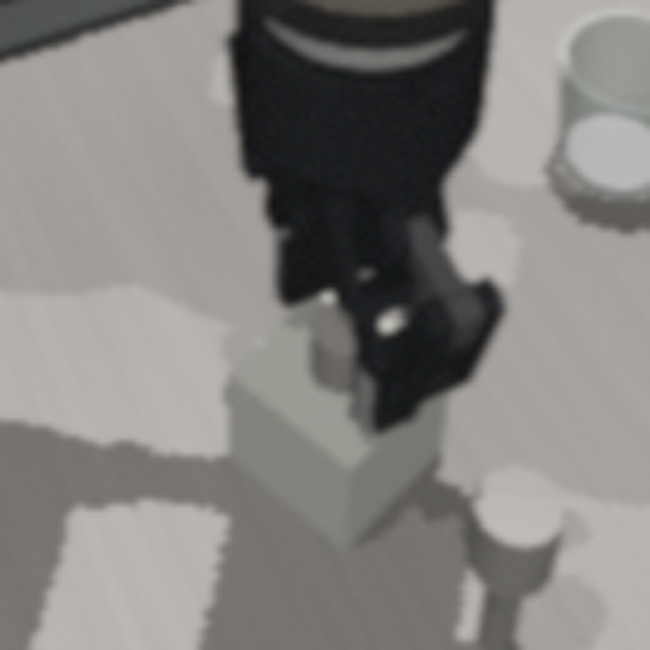

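The head is centred between the fingers and the fingertips clear the block. I'll grip and lift, then look at the fork from an offset.

```bash
python3 - <<'E'
from h import *
q=Q(0.044)
command_gripper(0.0,40); s=r.read_state(); print(s['grip_width'],s['contact_force'])
p=s['eef_pos']; 
r.move_straight([p[0],p[1],0.19],q,speed=.12); s=r.read_state(); print(s['grip_width'],s['eef_pos'],s['contact_force'],s['time_s'])
r.reach([0.40,-0.045,0.19],q); s=r.read_state(); print(s['eef_pos'],s['time_s'])
snap('wrist','w3'); snap('side','s3'); crop('s3',120,280,80,240,4,'c6')
E
```

```text
0.020215627810155387 [0.3434 0.183  2.1633]
0.020421542629185264 [ 0.5633 -0.3219  0.189 ] [ 0.247  0.068 -1.706] 5.0833
[ 0.4011 -0.0457  0.1902] 6.3083
```

View pics/w3.png

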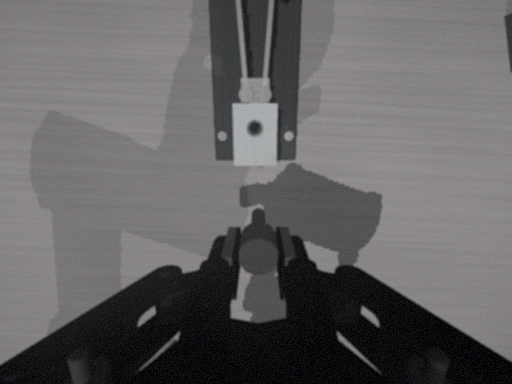

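View pics/c6.png

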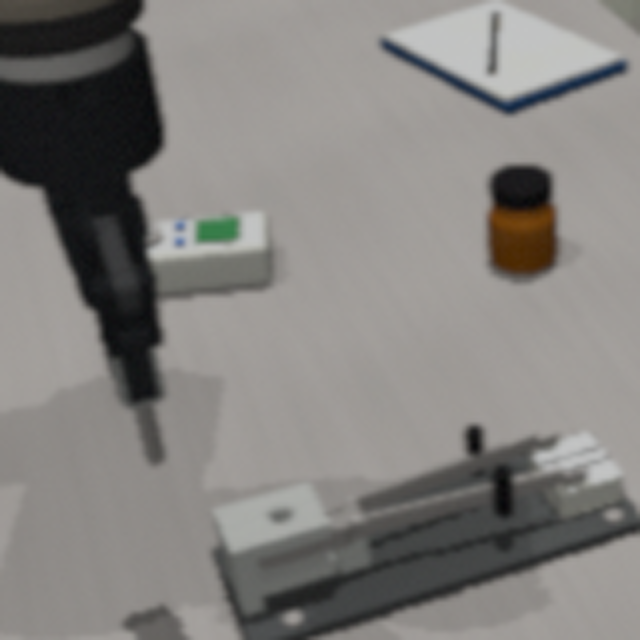

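```bash
python3 - <<'E'
from h import *
crop('w3',200,310,90,175,7,'c7');crop('w3',215,305,190,280,7,'c8')
# expected projections of pin tip and head top if vertical and centred
c=optics.camera_model('wrist');K=np.array(c['K']);T=np.linalg.inv(np.array(c['tool_from_camera']))
for z in (-.005,.019+.0105,.071):
    x=K@(T@[0,0,z,1])[:3]; print(z,x[:2]/x[2])
E
```

```text
-0.005 [258.4964 269.8341]
0.0295 [258.3747 237.7003]
0.071 [258.2812 213.0344]
```

View pics/c7.png

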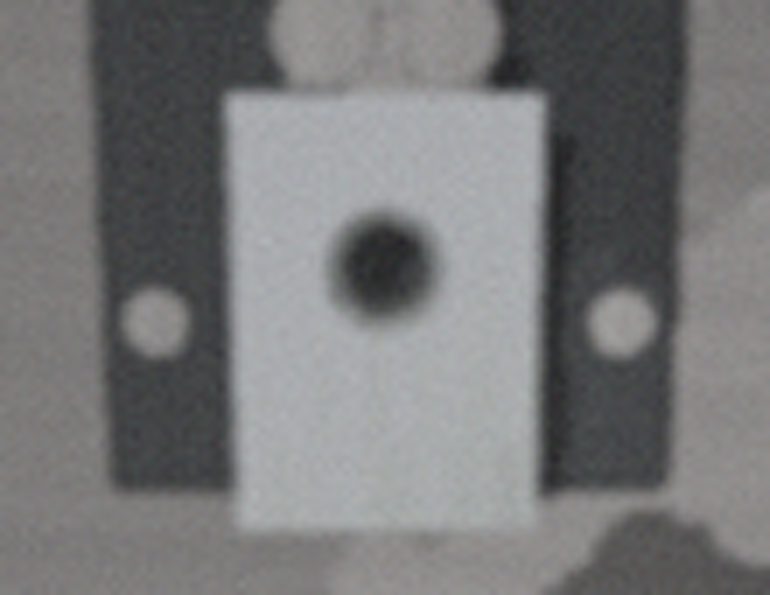

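View pics/c8.png

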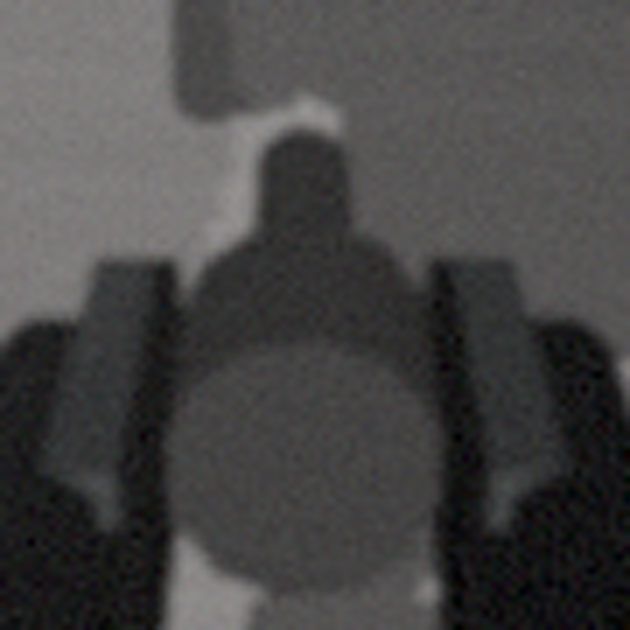

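```bash
python3 - <<'E'
from h import *
c=optics.camera_model('wrist');K=np.array(c['K']);T=np.linalg.inv(np.array(c['tool_from_camera']))
for x,z in ((0,.0064),(.011,.0064),(-.011,.0064),(.004,.0724),(.005,.069),(0,.0724)):
    p=K@(T@[x,0,z,1])[:3]; print(x,z,p[:2]/p[2])
# fit head: width at row
print('fork',world('wrist','w3',200+383/7,90+267/7,.058))
N=[world('wrist','w3',200+a/7,90+b/7,.058) for a,b in((225,95),(547,93),(540,528),(237,528))]; 
print(N, sum(N)/4,[np.linalg.norm(N[i]-N[(i+1)%4]) for i in range(4)])
S=[world('wrist','w3',200+a/7,90+b/7,.011) for a,b in((156,322),(622,322))];print(S, np.arctan2(*(S[0]-S[1])[1::-1])-np.pi/2)
E
```

```text
0 0.0064 [258.4498 257.5293]
0.011 0.0064 [258.4522 238.3029]
-0.011 0.0064 [258.4475 275.9135]
0.004 0.0724 [258.2783 207.3892]
0.005 0.069 [258.2844 207.6702]
0 0.0724 [258.2787 212.3711]
fork [ 0.46  -0.04   0.058]
[array([ 0.4803, -0.0192,  0.058 ]), array([ 0.4823, -0.0599,  0.058 ]), array([ 0.4266, -0.0626,  0.058 ]), array([ 0.4248, -0.0217,  0.058 ])] [ 0.4535 -0.0409  0.058 ] [np.float64(0.0407787627925253), np.float64(0.05578472666880214), np.float64(0.04091318323665195), np.float64(0.05553718422206658)]
[array([ 0.4477, -0.0047,  0.011 ]), array([ 0.4508, -0.0771,  0.011 ])] 0.04311935569054692
```

The fork hole measures (0.460,-0.040) with the wrist camera and (0.4597,-0.0408) with the top one, so they agree. The pin hangs upright within about 0.02 rad. I'll align above the hole.

```bash
python3 - <<'E'
from h import *
q=Q(0.044)
r.reach([0.4602,-0.0403,0.150],q); r.move_straight([0.4602,-0.0403,0.137],q,speed=.05)
s=r.read_state(); print(s['eef_pos'],s['time_s'],s['contact_force'])
snap('wrist','w4'); snap('side','s4'); crop('s4',150,250,150,250,7,'c9'); crop('w4',200,310,150,260,6,'c10')
E
```

```text
[ 0.4598 -0.0404  0.1371] 7.2083 [-1.0915  0.436  -0.3346]
```

View pics/c9.png

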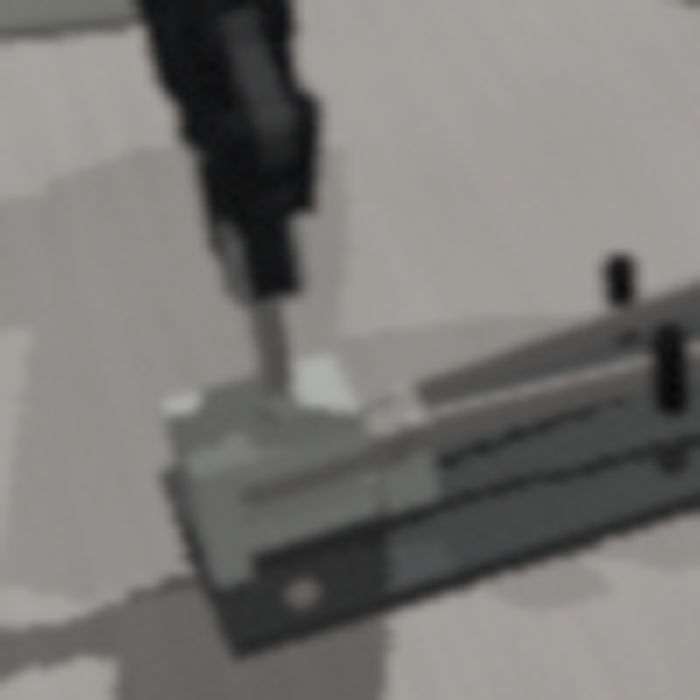

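View pics/c10.png

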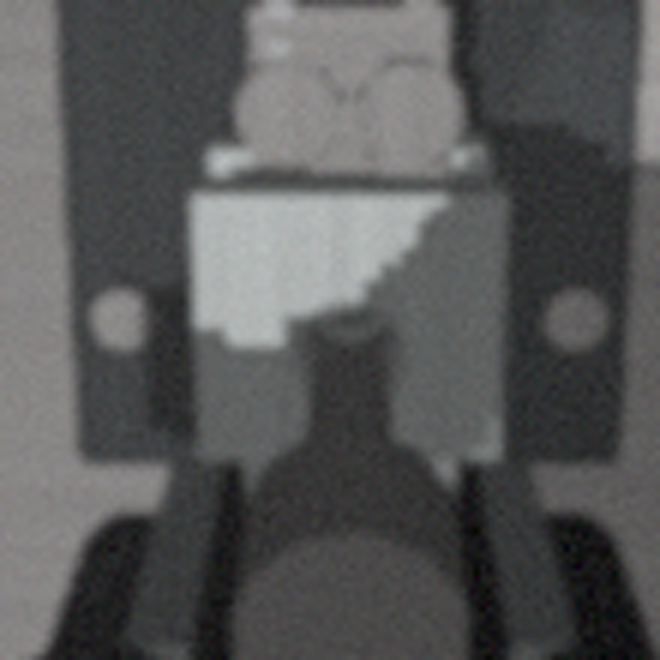

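Laterally the pin (crop x≈348) is midway between the fork edges (190 and 505), and the hole's far rim shows just beyond the tip. I'll insert it with a force guard.

```bash
python3 - <<'E'
from h import *
q=Q(0.044)
def st(t): s=r.read_state(); print(t,s['eef_pos'],s['contact_force'],s['grip_width'],round(s['time_s'],2))
for z in (0.122,0.108,0.094,0.0885):
    h=r.move_straight([0.4602,-0.0403,z],q,speed=.04,max_force=10); st((z,h))
    if h: break
snap('side','s5'); crop('s5',150,250,150,250,7,'c11')
E
```

```text
(0.122, False) [ 0.4601 -0.0403  0.1218] [-0.2748 -0.3996 -0.2935] 0.020458103805765782 7.83
(0.108, False) [ 0.4601 -0.0403  0.1078] [-0.4623  0.8372 -0.8575] 0.020748098802407248 8.33
(0.094, False) [ 0.4601 -0.0403  0.0938] [ 0.2265  0.5186 -0.4854] 0.020383811938239117 8.83
(0.0885, True) [ 0.4606 -0.0404  0.0884] [-0.5493 -0.1327  5.9522] 0.020401783160064423 9.07
```

View pics/c11.png

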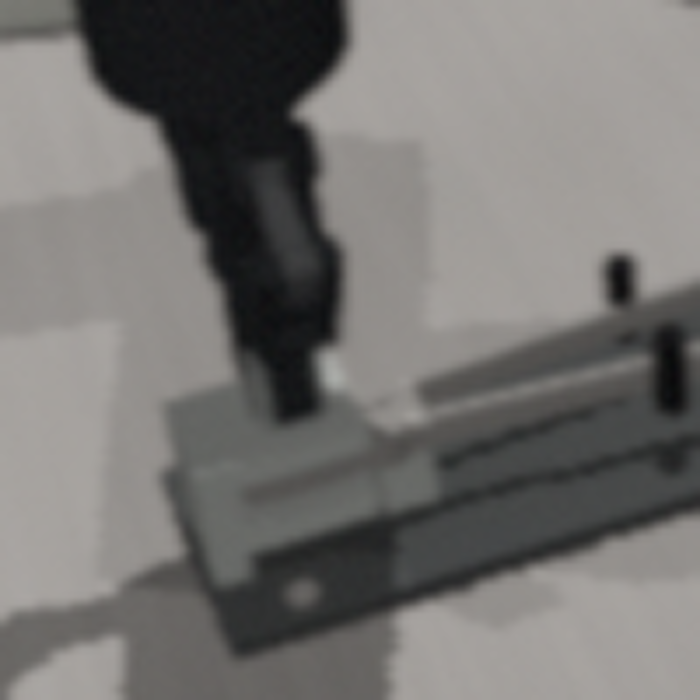

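Contact came at TCP z=0.0884, exactly the expected seating height (58 + 30.4 mm). I'll release, back off and check.

```bash
python3 - <<'E'
from h import *
q=Q(0.044)
p=r.read_state()['eef_pos']
command_gripper(0.05); r.hold(0.4)
r.move_straight([p[0],p[1],0.14],q,speed=.1)
yaw=.0435
r.reach([0.4602-.06*np.cos(yaw),-0.0403-.06*np.sin(yaw),0.22],q)
command_gripper(0.085); r.hold(.2)
print(r.read_state()['time_s'],r.read_state()['eef_pos'])
snap('wrist','w6'); snap('side','s6'); crop('s6',150,270,150,250,6,'c12'); 
E
```

```text
11.7 [ 0.4003 -0.0429  0.2199]
```

View pics/w6.png

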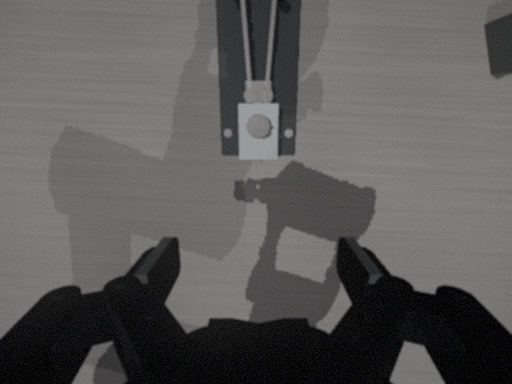

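View pics/c12.png

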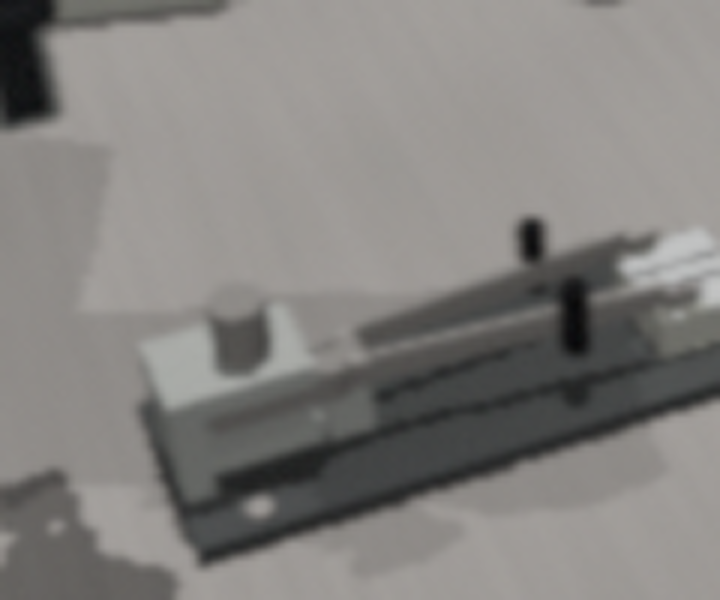

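The pin's head sits flush on the fork and upright. Now the barrels.

```bash
python3 - <<'E'
from h import *
q=Q(0.0435)
r.reach([0.585,-0.0348,0.16],q); r.hold(.1)
print(r.read_state()['time_s'],r.read_state()['eef_pos'])
snap('wrist','w7'); crop('w7',180,330,100,260,5,'c13')
print(world('wrist','w6',258.7,126,.082))
E
```

```text
12.7 [ 0.5842 -0.035   0.1611]
[ 0.4608 -0.0407  0.082 ]
```

View pics/w7.png

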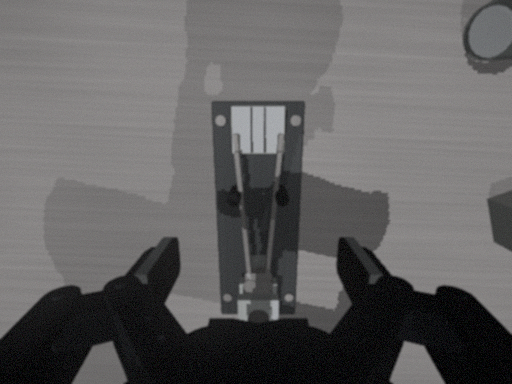

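View pics/c13.png

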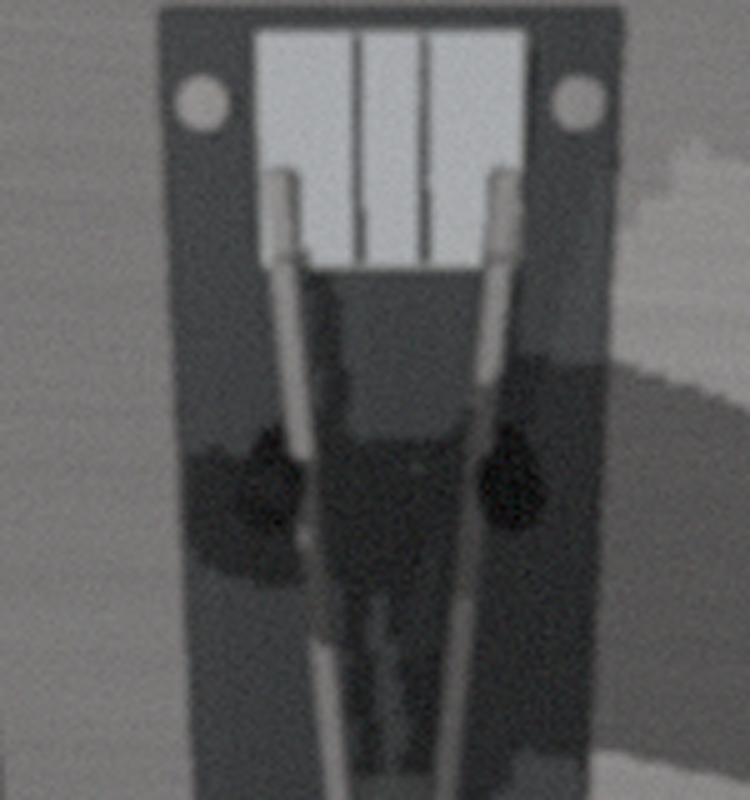

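```bash
python3 - <<'E'
from h import *
f=lambda a,b,z:world('wrist','w7',180+a/5,100+b/5,z)
L=f(272,497,.06);Rr=f(513,495,.06);print(L,Rr,(L+Rr)/2,np.linalg.norm(L-Rr))
a=[f(390,50,.031),f(392,240,.031)];print(a,np.arctan2(*(a[0]-a[1])[1::-1]))
# tips gap at z .046
print(np.linalg.norm(f(297,180,.046)-f(488,180,.046)))
c=(L+Rr)/2; p0=np.array([.460,-.0403]); v=c[:2]-p0; print(np.linalg.norm(v),np.arctan2(v[1],v[0]))
E
```

```text
[ 0.5843 -0.0146  0.06  ] [ 0.5865 -0.0559  0.06  ] [ 0.5854 -0.0352  0.06  ] 0.041382036469215844
[array([ 0.6588, -0.0317,  0.031 ]), array([ 0.6255, -0.0335,  0.031 ])] 0.05384897443710667
0.03260478009050966
0.1254933120741767 0.040534715481117256
```

Barrel spacing measures 41.4 mm (42 expected). The midpoint is (0.585,-0.035) and agrees with both the fork position and the gauge lines. I'll descend and squeeze in steps.

```bash
python3 - <<'E'
from h import *
q=Q(0.043)
def st(t): s=r.read_state(); print(t,s['eef_pos'],s['contact_force'],s['grip_width'],round(s['time_s'],2))
print(r.move_straight([0.5852,-0.0350,0.052],q,speed=.08,max_force=10)); st('down')
for w in (.060,.055,.052,.049,.047):
    command_gripper(w,40); r.hold(.1); st(w)
snap('wrist','w8')
E
```

```text
False
down [ 0.5856 -0.0351  0.0526] [ 0.0151 -0.4571 -0.2709] 0.08508823546848918 14.25
0.06 [ 0.5852 -0.035   0.0521] [0.4677 0.8993 0.1675] 0.05985986572692763 14.72
0.055 [ 0.5852 -0.035   0.052 ] [ 0.0957 -0.3995 -0.134 ] 0.05522011462271132 15.05
0.052 [ 0.5853 -0.035   0.0523] [-0.2474  0.647   3.3991] 0.05210081956813398 15.37
0.049 [ 0.5856 -0.0351  0.0526] [-0.2115  0.6933  5.0086] 0.049000337355143 15.68
0.047 [ 0.5857 -0.0351  0.0528] [-0.5144  0.5597  6.8623] 0.04710092379918101 16.0
```

View pics/w8.png

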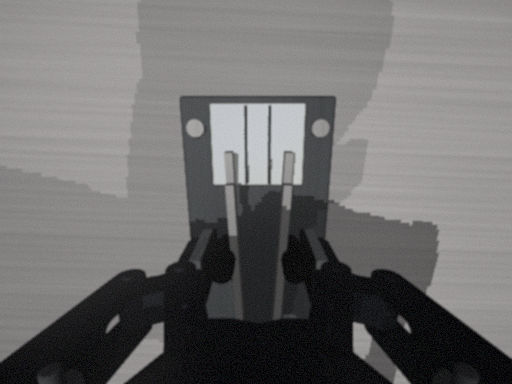

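The squeeze works: the tips close evenly on the lines (inner faces at about x=234 and 285, lines at 246 and 269). I'll continue in smaller steps.

```bash
python3 - <<'E'
from h import *
def st(t): s=r.read_state(); print(t,s['eef_pos'],s['contact_force'],s['grip_width'],round(s['time_s'],2))
for w in (.045,.043,.0415):
    command_gripper(w,40); r.hold(.1); st(w)
r.hold(.2);snap('wrist','w9')
crop('w8',205,310,95,190,7,'c14');crop('w9',205,310,95,190,7,'c15')
E
```

```text
0.045 [ 0.5859 -0.0351  0.053 ] [-0.5304 -0.0815  7.4005] 0.0449371248448689 16.37
0.043 [ 0.586  -0.0351  0.0532] [-1.4066  0.8345  8.8244] 0.04304601250968842 16.68
0.0415 [ 0.5861 -0.0351  0.0534] [-2.0819  0.8368  9.9958] 0.04177631366991332 17.0
```

View pics/c14.png

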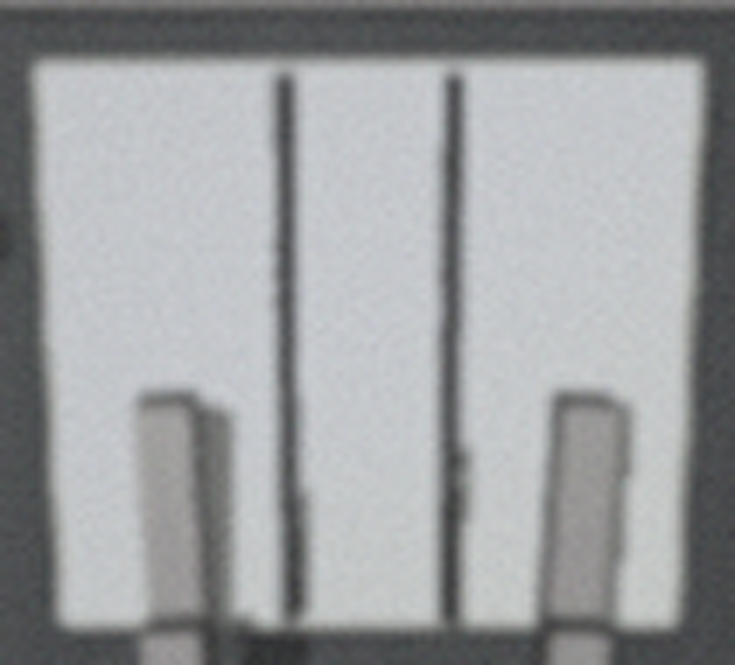

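View pics/c15.png

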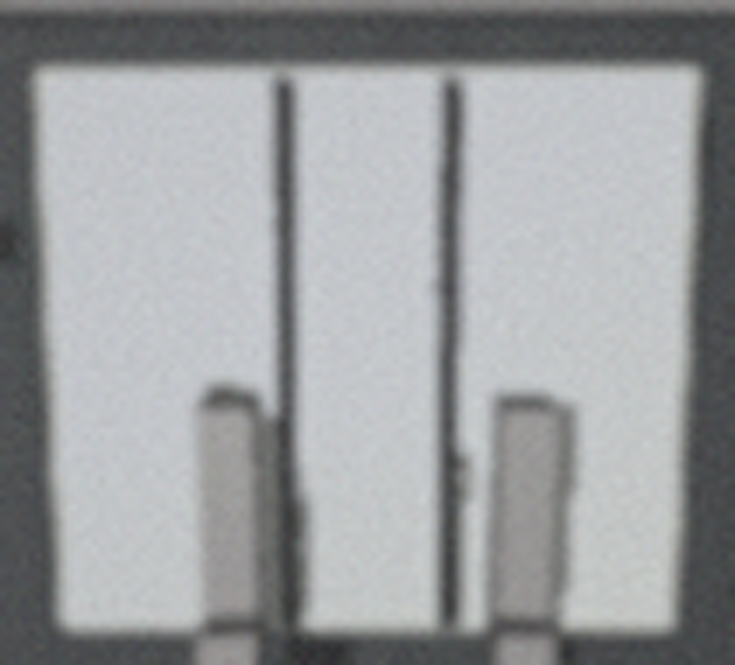

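```bash
python3 - <<'E'
from h import *
def gap(f,a,b,z):
    A=world('wrist',f,*a,z);B=world('wrist',f,*b,z);return np.linalg.norm(A-B)
for z in (.046,.040,.034,.031):
    print(z,'open',gap('w7',(180+298/5,100+190/5),(180+488/5,100+190/5),z),
     'w8',gap('w8',(205+197/7,95+415/7),(205+552/7,95+415/7),z),
     'w9',gap('w9',(205+257/7,95+420/7),(205+494/7,95+420/7),z),
     'lines',gap('w9',(205+285/7,95+300/7),(205+452/7,95+300/7),z))
d=np.load('pics/w9.npz')['d']
for v in (155,165): print(v,(d[v,228:296]*1000).astype(int))
crop('w7',228,292,128,160,12,'c16')
for v in (155,165): print([round(float(world('wrist','w9',u,v)[2]),4) for u in (237,239,276,278,280)])
E
```

```text
0.046 open 0.032501524760493374 w8 0.02360395629478966 w9 0.015857513507634518 lines 0.010975959245914959
0.04 open 0.033339145574978114 w8 0.02474095412234562 w9 0.016617025815629807 lines 0.011501664372088346
0.034 open 0.03417676638946285 w8 0.02587795194990159 w9 0.017376538123625104 lines 0.012027369498261735
0.031 open 0.03459557679670521 w8 0.026446450863679576 w9 0.01775629427762276 lines 0.012290222061348426
155 [139 140 139 139 129 131 129 130 130 130 130 131 130 137 140 140 139 139
 139 139 140 140 139 140 138 138 139 141 140 140   0 139 139 139 140 141
 139 140 140 139 140 139 139 140 141 140 140 135 130 130 130 128 129 129
 131 129 139 139 140 140 139 140 139 139 140 139 140 140]
165 [141 141 141 141 141 131 131 130 130 131 131 131 130 136 141 141 140 141
 141 141 142 140 141 141 141 142 141 142 141 141 142 141   0 141 141 141
 142 142 140 140 141 141 141 142 141 141 142 133 132 131 132 132 132 131
 132 131 142 141 142 141 141 141 140 142 140 140 142 141]
[0.0408, 0.0403, 0.0408, 0.041, 0.0416]
[0.041, 0.0411, 0.0407, 0.0407, 0.0406]
```

View pics/c16.png

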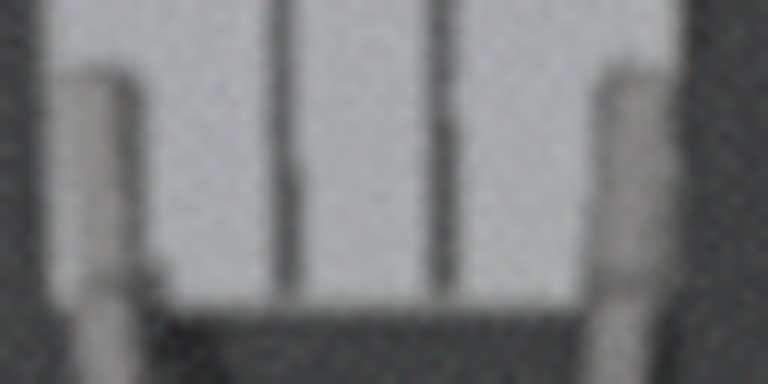

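The tip tops read z≈0.041, and scaled by the gauge lines the gap is about 16 mm (the grip-width model says about 17). I'll go a bit further, then check with the parallel-arms criterion.

```bash
python3 - <<'E'
from h import *
def st(t): s=r.read_state(); print(t,s['eef_pos'],s['contact_force'],s['grip_width'],round(s['time_s'],2))
for w in (.0403,.0391):
    command_gripper(w,40); r.hold(.15); st(w)
r.hold(.2);st('');snap('wrist','w10')
crop('w10',205,310,95,190,7,'c17');crop('w10',215,300,150,330,4,'c18')
E
```

```text
0.0403 [ 0.5862 -0.0351  0.0536] [-0.7637  0.2731 10.576 ] 0.040651035813455146 17.62
0.0391 [ 0.5863 -0.0352  0.0537] [-1.8323  0.5453 11.7166] 0.03963736189685259 17.98
 [ 0.5863 -0.0352  0.0537] [-1.4297 -0.0425 11.6171] 0.03919832760882403 18.18
```

View pics/c17.png

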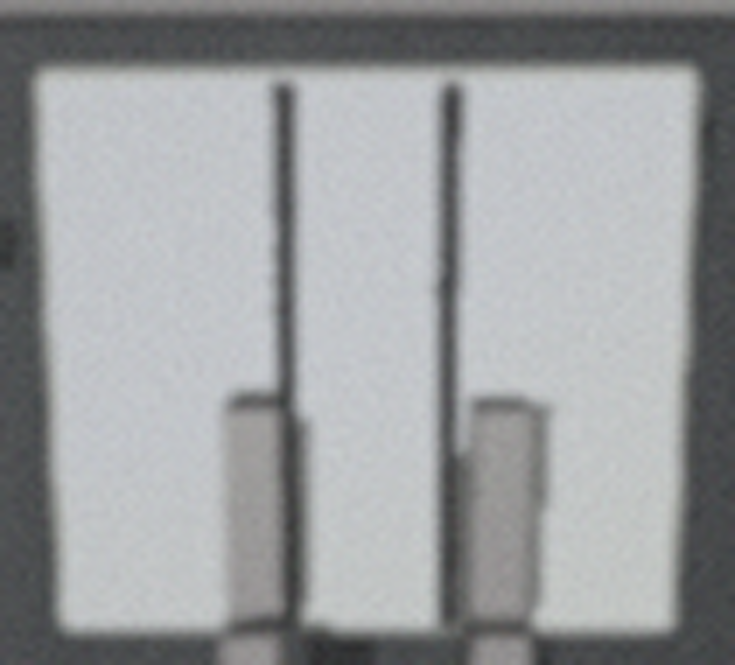

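View pics/c18.png

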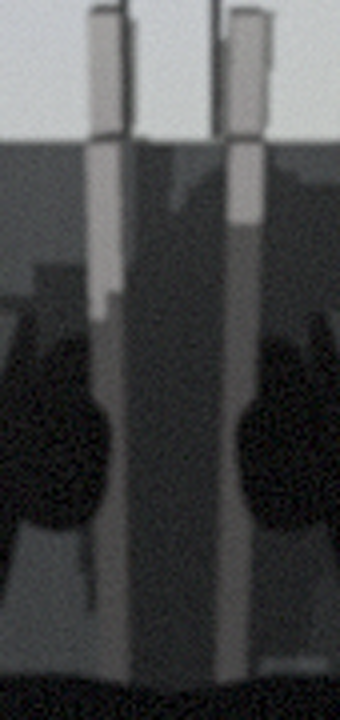

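```bash
python3 - <<'E'
from h import *
def gap(f,a,b,z):
    A=world('wrist',f,*a,z);B=world('wrist',f,*b,z);return A[0],np.linalg.norm(A-B)
print('tips',[gap('w10',(205+282/7,95+420/7),(205+471/7,95+420/7),z) for z in(.041,.043,.046)], 'lines',gap('w10',(205+285/7,95+300/7),(205+451/7,95+300/7),.031))
for z in (.044,.046):
  for row,a,b in ((215,123,226),(400,126,221),(560,129,219),(660,131,217)): print(z,row,gap('w10',(215+a/4,150+row/4),(215+b/4,150+row/4),z))
for u,v in ((240,190),(275,190)): print(world('wrist','w10',u,v))
im=np.load('pics/w10.npz')['im'].astype(int).sum(2)
for v in (156,162,168,195,205,280,300,310): print(v,im[v,230:288])
E
```

```text
tips [(np.float64(0.6384997727197861), np.float64(0.013179746820128806)), (np.float64(0.6387991980105934), np.float64(0.012977864283565331)), (np.float64(0.6392483359468043), np.float64(0.012675040478720118))] lines (np.float64(0.6458697674977885), np.float64(0.01224203684074752))
0.044 215 (np.float64(0.614432697177174), np.float64(0.012943135773631114))
0.044 400 (np.float64(0.5886041589873794), np.float64(0.012581629938013221))
0.044 560 (np.float64(0.5639118057752543), np.float64(0.012502597063324261))
0.044 660 (np.float64(0.5472141941671455), np.float64(0.012323756442424892))
0.046 215 (np.float64(0.6151164841169685), np.float64(0.012740215163019033))
0.046 400 (np.float64(0.58969288201317), np.float64(0.0123843769636051))
0.046 560 (np.float64(0.5653876519432948), np.float64(0.012306583154894498))
0.046 660 (np.float64(0.5489518230748975), np.float64(0.012130546371382743))
[ 0.622  -0.0246  0.0458]
[ 0.6227 -0.0417  0.0458]
156 [595 590 587 600 584 587 545 500 467 471 470 475 473 464 387 278 214 288
 379 501 573 600 595 600 605 591 588 587 594 582 597 583 602 604 585 596
 566 
[... 1072 characters left out ...]
37  28  69  95 149 198 210 221 210 215 221 224 189 115
 111 116 103 113  90  84 133 107  87 121  90 117 124 120 100  91 130 102
 107 115 118 152 193 202 211 212 222 219 216 164 121  73  56  54  21  54
  30  53  36  36]
300 [173 207 174 189 201 178 154 128 139 179 196 220 196 209 215 200 180 138
 111 100 116 106 102 110 101 114  95 109 103 113 110 113  92 102  93 117
 103 120 120 169 205 205 203 201 221 203 189 144 113  98 100 103  97 106
 114  99 103  93]
310 [195 185 200 201 179 197 168 199 197 219 207 216 191 214 221 207 192 148
 114 105 118 114 100 100 122 109  97 102 118 104 108 118  79 111  91 119
 115  87 123 183 198 212 206 218 213 192 169 149 116 108  87 105  97 109
  99  96  97  98]
```

Three estimates of the present gap are 12.6 mm (tips against lines), 13.4 mm (arm taper) and 13.1 mm (grip width). One more 0.5 mm step, then hold.

```bash
python3 - <<'E'
from h import *
def st(t): s=r.read_state(); print(t,s['eef_pos'],s['contact_force'],s['grip_width'],round(s['time_s'],2))
command_gripper(.0386,40)
for i in range(5): r.hold(.5); st(i)
snap('wrist','w11');snap('side','s11')
crop('w11',205,310,95,190,7,'c19');crop('s11',150,300,130,250,5,'c20')
im=np.load('pics/w11.npz')['im'].astype(int).sum(2)
for v in (156,162,195,205,280,310): print(v,im[v,234:284])
E
```

```text
0 [ 0.5863 -0.0352  0.0538] [-0.7082  0.6012 12.2976] 0.03852234055594725 18.95
1 [ 0.5863 -0.0352  0.0538] [-2.3264  0.2028 11.8466] 0.0390096357998777 19.45
2 [ 0.5863 -0.0352  0.0538] [-1.4822  0.9191 12.7707] 0.03849825539327 19.95
3 [ 0.5863 -0.0352  0.0538] [-2.0781  0.8018 12.6169] 0.038577896166291106 20.45
4 [ 0.5863 -0.0351  0.0538] [-1.7277  0.6929 13.0976] 0.03890734903143368 20.95
156 [596 590 581 525 494 482 460 468 473 484 462 359 263 268 391 501 584 592
 593 597 581 584 586 598 597 584 599 591 576 589 591 596 562 457 283 286
 412 431 421 454 450 461 470 454 452 474 529 581 591 594]
162 [600 587 584 543 486 464 467 465 477 466 449 378 269 284 387 502 571 589
 596 598 591 578 587 597 581 587 592 595 587 584 597 599 568 443 264 202
 260 331 401 449 457 463 449 446 444 423 378 363 380 501]
195 [222 220 254 353 419 441 434 426 439 426 422 343 259 220 196 162 149 145
 158 158 143 155 151 151 189 215 239 221 230 205 182 172 160 144 144 143
 216 319 398 431 425 425 440 434 414 356 247 160 145 121]
205 [222 206 250 338 394 423 426 421 427 427 422 361 262 214 189 147 134 144
 141 144 136 136 116 160 150 144 140 142 139 124 119 145 135 154 143 132
 188 280 349 368 358 372 355 358 339 302 211 144 140 141]
280 [ 59  63  77  83  99 176 194 225 216 217 212 203 193 131  95 113  92 139
 101  99 102 125 106  97  93 120 101 113  88  74 117  83 112  95 122 147
 176 211 213 213 225 216 211 161 121  51  67  39  44  58]
310 [181 196 182 191 180 199 210 218 218 215 215 205 177 153 125  96 100 108
 102 110  91 109 106 112  89 118  93 101 103 115  93 103  90 136 128 176
 206 219 214 231 193 196 154  91 109  92  99  92  89 105]
```

View pics/c19.png

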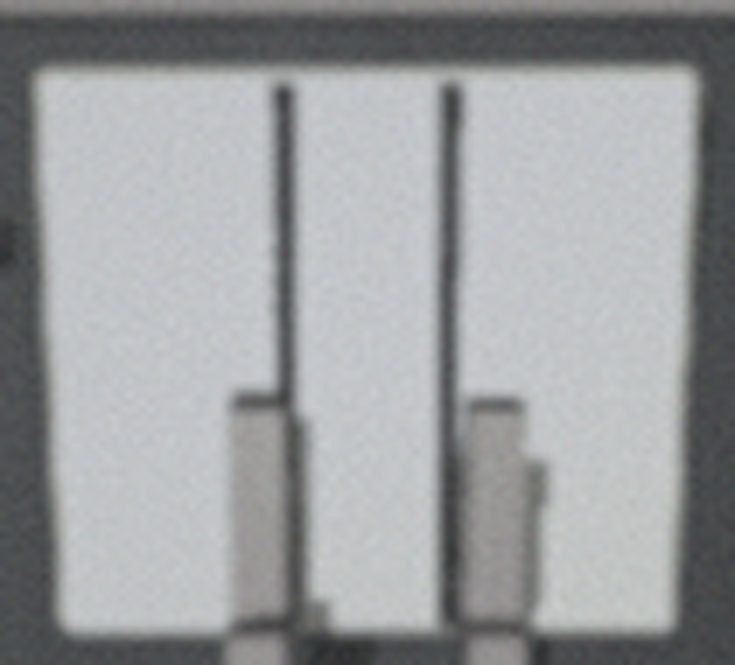

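View pics/c20.png

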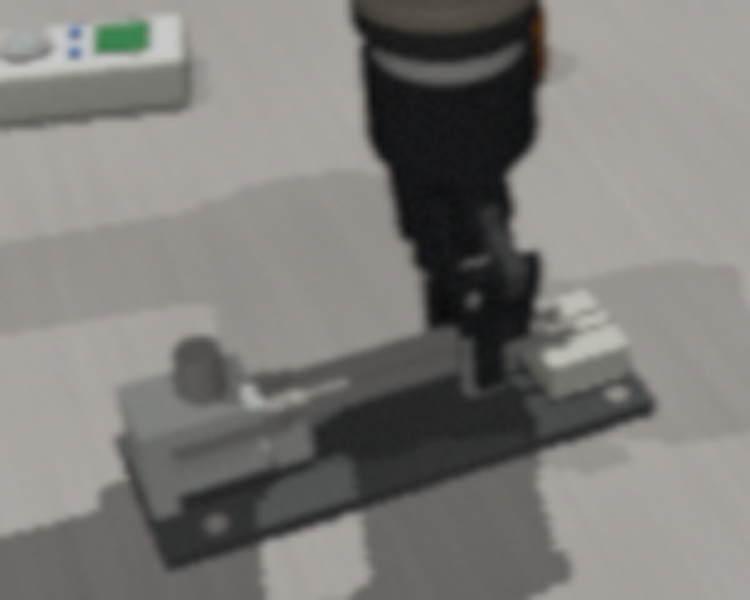

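The gap now reads about 12.2 mm and the arms are parallel. The pin's head is in shadow in this view, so I'll check it before handing in.

```bash
python3 - <<'E'
from h import *
a=cv2.imread('pics/s6.png')[185:240,165:220];b=cv2.imread('pics/s11.png')[185:240,165:220]
c=cv2.resize(np.hstack([a,b]),None,fx=7,fy=7,interpolation=cv2.INTER_CUBIC); cv2.imwrite('pics/c21.png',cv2.convertScaleAbs(c,alpha=1.3))
for f in('s6','s11'):
    print([(u,v,world('side',f,u,v)) for u,v in((189,199),(189,201))])
E
```

```text
[(189, 199, array([ 0.4616, -0.0378,  0.0816])), (189, 201, array([ 0.4599, -0.0449,  0.0819]))]
[(189, 199, array([ 0.4612, -0.0407,  0.084 ])), (189, 201, array([ 0.4598, -0.0452,  0.0822]))]
```

View pics/c21.png

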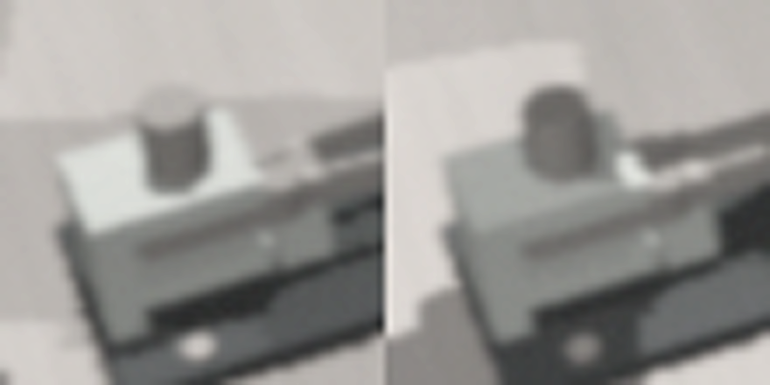

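The head has the same outline as before and its top is at 0.082, so the pin is unmoved and seated. Handing in while holding.

```bash
python3 - <<'E'
from h import *
r.hold(.5); s=r.read_state(); print(s['grip_width'],s['contact_force'],s['time_s'],s['dq'])
r.finish_job()
E
```

```text
0.03894267213629755 [-1.3553  0.8487 12.4577] 21.55 [ 0.0007 -0.0006  0.0014 -0.0024 -0.0024 -0.    ]
the job is handed in; nothing more can be done
```

I pushed the headed pin home in the fork and released it. Then I squeezed the tongs by their barrels to about the marked gap and handed the job in at about 21.6 s, still holding. No verdict is reported.

- **Pin:** I took the 22 mm head pin from the rest, not the larger free-standing one. It met the fork at the expected seating height. After release, its head top measured about 82 mm high and its axis was within about 1 mm of the hole. It looked the same just before hand-in.
- **Tongs:** the final tip gap was about 12.2 mm by the images, with the arms parallel. The grip-width reading of 38.5–39.0 mm gives 12.0–12.8 mm, inside the ±2.5 mm allowed. I held it there for about 3 s before handing in.
- **Disagreements:** the gap estimates differed by up to about 1 mm. The finger-opening reading also jittered by about 0.4 mm during the hold, and read about 1.6 mm under the nominal size on the pin's head.
- **Not measured:**
  - Finger force on each barrel was not measured separately; I inferred it from the springs being held closed. The wrist read about 12 N upwards from the squeeze.
  - I kept clear of the meter, jar and beaker but did not re-measure their positions at the end.

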